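# Free the seized tailstock clamp and bring up the tailstock

## Task

The brass rod in the collet of the little bench lathe needs the tailstock behind it, but the tailstock's clamp knob has seized with rust. Rock the knob back and forth in small, growing arcs until it breaks free and back it off anticlockwise, slide the tailstock along the bed until its centre touches the end of the rod without pushing the rod back into the collet, then screw the knob clockwise again at least as tight as it was and let go. Leave everything else on the bench where it lies.

Things in the scene. Friction and masses are not known exactly. Their poses are not given: they have to be found in the camera images.
- lathe: Goldsmith's bench lathe fixed to the bench: grey castings on a base plate 110 x 420 mm; origin on the bench under the base's middle. Spindle axis and bed run along its y, the axis 96 mm above the bench (through the origin's vertical). Headstock with collet and motor at +y, up to 130 mm high, tailstock at -y. Its -x is the operator's side, towards the robot.
- knob_grip (a point): The tailstock's clamp knob, rust brown, on an upright axis on a grey lug in front of the tailstock, 78 mm from the spindle axis; rides with it. A flat bar (two wings) 48 long, 10 thick, 73 to 103 mm above the bench, over a hub of radius 12.5 mm (top 73 mm up) and a lug (top 60 mm up). The point is on the knob's axis, 98 mm above the bench; its x runs along the wings, z up.
- knob (a joint): Turn of that knob (rad), + anticlockwise from above (loosening); near 0 at the start, limits -0.5 and 1.7. Seized: at first it meets hard stops 0.2 to 0.27 either side of 0. Each time it is worked to one stop and then right across to the other, that one has moved out by some 0.06; after 4 or 5 half swings (to 0.44) it breaks free. Pressing harder at one stop does nothing. Takes 0.3 to 0.6 N m.
- tailstock (a joint): Tailstock along the bed (m), growing towards the headstock, 0 to 0.148. Clamped by friction: slips or creeps above some 30 N with the knob at 0, some 15 N at 0.3 rad, less and less as it is loosened, fully free beyond 0.9 rad; then slides with 2.5 N and some damping (15 N s/m), moving mass about 2 kg, and may be pulled by its knob.
- tail_top (a point): Top of the tailstock's round barrel, 115 mm above the bench, over the spindle axis level with the clamp knob. The barrel is 37 mm thick and 64 long along the bed; behind it (-y) a hand wheel of radius 24 mm; a small lever on top reaches 125 mm. The foot below is 56 mm wide, so the knob's axis has 50 mm free towards it.
- centre_tip (a point): Point of the tailstock's steel centre, on the spindle axis 96 mm above the bench, aimed at the headstock; it is 74 mm towards +y of the lathe from the knob's axis. Axes as the lathe's.
- rod_end (a point): Middle of the free end face of the brass rod (diameter 12 mm) held in the collet, on the spindle axis. The rod slides back into the collet if pushed with more than 60 N. Axes as the lathe's.
- rest_top (a point): Middle of the top of the tool rest's bar (60 mm along the bed, 10 wide), 99 mm above the bench, in front of the rod. The rest's foot carries its own smaller clamp knob (34 mm across, dark steel, top 84 mm up), 33 mm nearer the operator: leave it alone.
- oiler: Loose amber oil bottle, diameter 38, 85 mm high, standing in front of the lathe near the knob; origin under its middle.
- spanner: Loose steel spanner 130 mm long lying in front of the lathe; origin under its middle.
- pliers: Loose pliers about 145 mm long lying on the bench at the right of the lathe; origin under the rivet.
- brick: Loose soldering brick 150 x 100 x 22 mm; origin under its middle.
- hammer: Loose hammer 240 mm long lying on the bench; origin under its middle.
- scoop: Loose copper bowl, rim diameter 100, 35 mm high; origin under its middle.
- jar: Loose glass jar with brass lid, diameter 54, 65 mm high; origin under its middle.
- file: Loose flat file with wooden handle, 215 mm long; origin under the ferrule.

How it is judged (in metres and radians):
On the way, in this order (a step that is already met when the one before it is completed fails the run):
1. the seized knob has been rocked clockwise to its stop (knob below -0.12 rad) (value of joint knob below -0.12 rad).
2. the knob has broken free and been backed off (knob beyond 0.6 rad) (value of joint knob above 0.6 rad), for 0.1 s.
3. the tailstock's centre touches the rod's end (within 2.5 mm) (distance between centre_tip and rod_end below 0.0025 m), for 0.1 s.
At the end, for the whole second after the job is handed in: The centre's point is within 2.5 mm of the rod's end, the rod has not been pushed back by 3 mm, the clamp knob is screwed tight again (below 0.3 rad, so the tailstock is locked) and the tailstock is at rest (distance between centre_tip and rod_end below 0.0025 m and value of joint knob below 0.3 rad and distance of rod_end from where it was at the start of the episode below 0.003 m and velocity of joint tailstock between -0.005 and 0.005 m/s); the robot touches nothing.
It fails at once if the rod was pushed back into its collet by more than 4 mm (distance of rod_end from where it was at the start of the episode above 0.004 m).
It fails at once if something else on the bench was shifted by more than 40 mm or knocked over (distance of any of oiler, spanner, pliers, brick, hammer, scoop, jar, file from where it was at the start of the episode above 0.04 m or angle between oiler's own z axis and vertical above 0.6 rad).
It also fails if it takes over 42 s, if anything falls off the work surface, if the arm or the gripper's body presses on something with over 40 N, if the wrist force passes 120 N, or if a joint passes its speed limit or range.

## Robot

A 6-joint arm with a two-finger parallel gripper is mounted at the origin on the work surface. World frame = base frame: x ahead of the robot, y to its left, z up, the work surface at z = 0. Lengths are in mm, angles in rad, forces in N, time in s.
With the tool pointing down it reaches from about 300 to 850 mm from the base axis. Payload 4.2 kg.
Tool frame: the origin (TCP) lies midway between the tips of the shut fingers; the grasp point (between the pads) lies 19 mm behind it; z points along the fingers, y is the line along which they close (so a half turn about z gives the same grasp; the last joint's range is limited). The gripper opens to 91 mm and grips with 3 to 60 N. Pads are 32 mm wide; open, the fingers measure 118 mm over their backs; the gripper's body (76 mm by 178 mm) begins 60 mm behind the grasp point.
Start: joints at [-1.263, 0.32, 1.565, -0, 1.257, -0.02], TCP at [185.131, -544.398, 213.976] pointing down, gripper open.
Joint ranges: [-3.11, 3.11], [-0.84, 2.01], [0.21, 2.61], [-1.34, 4.49], [0.05, 2.63], [-2.56, 2.56]. Speed limits (rad/s): [2.57, 2.57, 3.14, 3.14, 3.14, 3.14].

## Interface

Orientations are given as a unit quaternion [x, y, z, w].
In Python, from bench import manip gives the robot as it stands. Calls block until the motion is done:
- manip.move_pose(position, orientation): joint-space move of the TCP to a pose.
- manip.move_l(position, attitude=None, vel=150, f_stop=None): straight line of the TCP; attitude=None keeps the orientation; vel is the mean speed in mm/s. With f_stop (N) it stops when the force on the tool has changed by that much, and returns True; else False.
- manip.goto_joints(angles): joint-space move.
- manip.set_gripper(opening, f_grip=None): opening from 0.0 (shut) to 1.0 (fully open); f_grip is the grip in N (None keeps the last); returns when the fingers have stopped.
- manip.wait(seconds).
- manip.solve_ik(position, orientation): joint angles nearest the present ones, or None.
- manip.sense(): the state.
- manip.read_camera(name): name is "scene" or "top" or "wrist"; returns a dict with "color" (384x512x3 uint8, red, green, blue), "K" (3x3 intrinsics, pixels), "extrinsics" (4x4, takes a point from camera to world coordinates). Camera axes: x right, y up, looking along -z (the intrinsics and any distortion apply to the point x, -y, -z); pixel columns grow to the right and rows downward; lengths in mm; the calibration is good to about 2 mm. A picture is of the moment at which its call begins. There is no depth.
A pose or a line that the arm cannot do raises manip.Unreachable and nothing moves.
- manip.close_job(): hands the job in; it is judged then, once.
Trained networks look in a picture, given as the dict that the camera call returned (one of the last four; its "shot" number tells which), for a name from the list of things; names that differ only in an ending like _2 or _b are one class to them, and where a whole thing is asked for, a point or a joint stands for the part that bears it (a point fixed in the world has none). Each returns a list of dicts, best first, with "score" (0 to 1); they miss things now and then, are a little off and sometimes report something else, mostly with a low value. They report only what shows in the picture. A call takes as long as a camera call.
- manip.silhouettes(picture, label): "mask" (384x512 bool, what is visible of it) and "box" ([left, top, right, bottom] in pixels, round what is visible of it).
The state is a dict: "t": time; "q": joint angles; "joint_vel": joint speeds; "effort": joint torques, N m; "ee_pos": TCP position; "orientation": TCP orientation; "ft_force": force on the tool from outside, world axes, zero at the start; "moment": the same for the moment, N m; "opening": opening from 0.0 (shut) to 1.0 (fully open); "grasp_force": force on a finger pad.
Only numpy, scipy, OpenCV 4.12 (cv2) and the standard library are available. Lean on these libraries where they do the work, as an engineer would, in place of code of your own. Each camera call takes 0.05 s, during which the arm holds its last target. There are 200 camera calls.

## Working session

There is one attempt and no reset: what is moved stays moved. The work goes in short steps, each a Python script; the robot and the scene stay as the last script left them, time stands still between calls to the robot, and variables do not carry over. Pictures are saved under pics/ and viewed, at most 10 in all, crops included, and the job is handed in when it is done.

```bash
mkdir -p pics; ls; cat > h.py <<'E'
import numpy as np, cv2
from bench import manip as m
def ray(p,u,v):
    K=p["K"];E=np.array(p["extrinsics"]);d=np.linalg.inv(K)@np.array([u,v,1.]);d=np.array([d[0],-d[1],-d[2]])
    return E[:3,3],E[:3,:3]@d
def at(p,u,v,z):
    o,d=ray(p,u,v);return o+d*(z-o[2])/d[2]
def proj(p,X):
    E=np.array(p["extrinsics"]);c=E[:3,:3].T@(np.array(X)-E[:3,3]);q=p["K"]@np.array([c[0],-c[1],-c[2]]);return q[:2]/q[2]
E
python3 - <<'E'
from h import *
im=[]
for n in ("top","scene"):
    p=m.read_camera(n);im.append(p["color"]);print(n,p.keys(),np.round(p["K"],1).tolist(),np.round(p["extrinsics"],3).tolist())
    for l in ("lathe","knob","knob_grip","tailstock","tail_top","rest_top","rod_end","centre_tip","oiler","spanner"):
        for r in m.silhouettes(p,l)[:2]:
            k=r["mask"];ys,xs=np.nonzero(k);print(l,round(r["score"],2),np.round(r["box"]).tolist(),xs.mean().round(1),ys.mean().round(1),len(xs))
    cv2.imwrite(f"pics/{n}0.png",cv2.resize(p["color"][...,::-1],(800,600)))
print(m.sense())
E
```

```text
pics
top dict_keys(['color', 'K', 'extrinsics', 'shot']) [[354.7, 0.0, 253.9], [0.0, 354.7, 185.9], [0.0, 0.0, 1.0]] [[0.005, 0.991, -0.134, 368.102], [-1.0, 0.002, -0.016, -74.254], [-0.015, 0.134, 0.991, 1189.331], [0.0, 0.0, 0.0, 1.0]]
lathe 0.59 [163.0, 104.0, 302.0, 194.0] 228.0 148.1 5173
knob_grip 0.46 [273.0, 175.0, 276.0, 191.0] 273.2 182.6 66
tailstock 0.6 [258.0, 153.0, 299.0, 194.0] 276.6 167.9 776
tail_top 0.74 [257.0, 154.0, 303.0, 193.0] 277.1 167.6 774
tail_top 0.71 [93.0, 167.0, 125.0, 196.0] 110.4 180.1 687
rest_top 0.55 [165.0, 103.0, 298.0, 190.0] 228.3 148.2 5021
rod_end 0.67 [209.0, 139.0, 228.0, 145.0] 216.1 142.9 76
centre_tip 0.79 [261.0, 152.0, 298.0, 196.0] 277.2 167.3 839
oiler 0.3 [91.0, 167.0, 126.0, 196.0] 110.8 180.2 649
spanner 0.57 [182.0, 169.0, 195.0, 205.0] 188.7 186.6 290
scene dict_keys(['color', 'K', 'extrinsics', 'shot']) [[392.3, 0.0, 249.8], [0.0, 392.3, 191.4], [0.0, 0.0, 1.0]] [[-0.81, -0.446, 0.382, 1014.076], [0.587, -0.623, 0.517, 620.565], [0.007, 0.643, 0.766, 1102.106], [0.0, 0.0, 0.0, 1.0]]
lathe 0.55 [198.0, 177.0, 273.0, 302.0] 23
[... 672 characters left out ...]
rray([-1.26298335e+00,  3.19585295e-01,  1.56451317e+00, -2.69630634e-05,
        1.25737822e+00, -1.99901312e-02]), 'joint_vel': array([-6.71741400e-05, -2.92796199e-04, -7.59635219e-04,  1.04323179e-03,
       -1.53999476e-03,  3.52796525e-04]), 'effort': array([-4.51270262e-04, -4.12369037e+01, -2.32229519e+01,  7.30920397e-02,
        3.77085235e-02,  2.15715710e-05]), 'ee_pos': array([ 185.13187173, -544.39780418,  213.97927404]), 'orientation': array([ 9.86597502e-01,  1.63172806e-01, -4.37685719e-06,  5.92225390e-05]), 'ft_force': array([ 0.21323196, -0.09307436,  0.13041506]), 'moment': array([-0.00172629, -0.03491356,  0.00564319]), 'grasp_force': 0.0, 'opening': 0.9996840137363382}
```

View pictures.

View pics/top0.png

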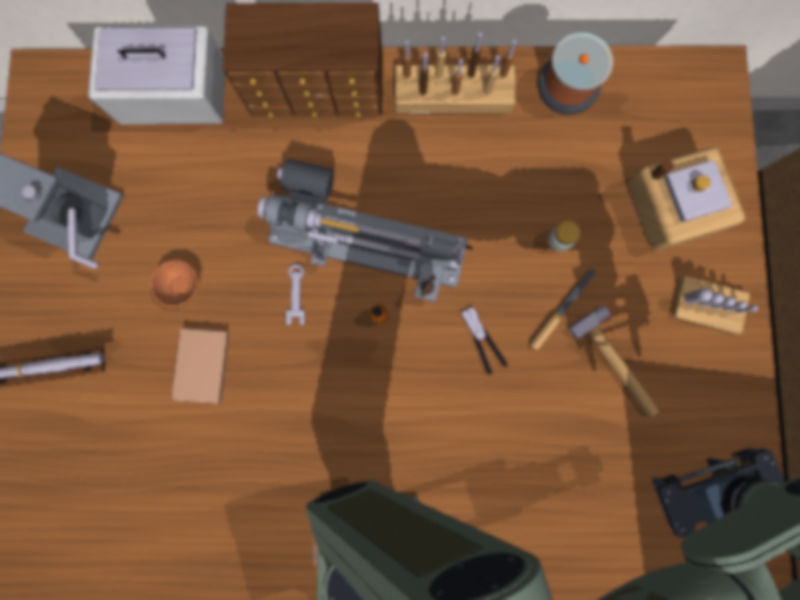

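View pics/scene0.png

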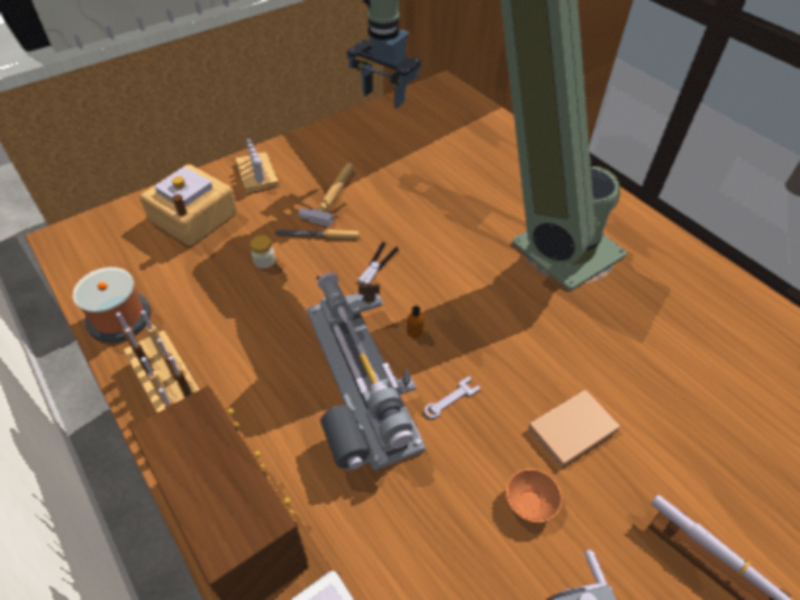

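```bash
cat >> h.py <<'E'
from scipy.spatial.transform import Rotation as R
def quat(psi): # tool down, tool y axis along world angle psi
    y=np.array([np.cos(psi),np.sin(psi),0]);z=np.array([0,0,-1.]);return R.from_matrix(np.c_[np.cross(y,z),y,z]).as_quat()
E
python3 - <<'E'
from h import *
p=m.read_camera("top")
k=at(p,273.3,182.5,103);a=at(p,170,133,100);b=at(p,297,160,100)
print(k,a,b,np.arctan2(*(a-b)[[1,0]]))
print("oiler",at(p,242,200,85), m.sense()['t'])
w=m.read_camera("wrist");s=m.sense();M=R.from_quat(s['orientation']).as_matrix()
E=np.array(w["extrinsics"]);print(M.T@(E[:3,3]-s['ee_pos']),M.T@E[:3,:3])
for psi in (-1.57,-.8,0,.8,1.57):
  print(psi,m.solve_ik([k[0]-60,k[1],260],quat(psi)),m.solve_ik([k[0],k[1],79],quat(psi)))
E
```

```text
[ 525.99390601 -116.75889283  103.        ] [684.50541119 210.47680927 100.        ] [ 597.64209559 -191.07484543  100.        ] 1.3577596356456927
oiler [473.0855701  -19.49979704  85.        ] 1.15
[  83.24499693    0.19230035 -172.23863553] [[ 3.37097164e-04  9.56002839e-01  2.93357218e-01]
 [ 9.99999943e-01 -3.15601920e-04 -1.20606586e-04]
 [-2.27161373e-05  2.93357242e-01 -9.56002891e-01]]
-1.57 [-2.69445295e-01  1.41423918e-01  1.68678598e+00 -4.44089210e-16
  1.31338276e+00  1.30055470e+00] [-2.39781340e-01  3.86572721e-01  1.83847191e+00 -4.44089210e-16
  9.16548022e-01  1.33021866e+00]
-0.8 [-2.69445295e-01  1.41423918e-01  1.68678598e+00 -4.44089210e-16
  1.31338276e+00  5.30554705e-01] [-2.39781340e-01  3.86572721e-01  1.83847191e+00 -4.44089210e-16
  9.16548022e-01  5.60218660e-01]
0 [-2.69445295e-01  1.41423918e-01  1.68678598e+00 -4.44089210e-16
  1.31338276e+00 -2.69445295e-01] [-2.39781340e-01  3.86572721e-01  1.83847191e+00 -4.44089210e-16
  9.16548022e-01 -2.39781340e-01]
0.8 [-2.69445295e-01  1.41423918e-01  1.68678598e+00 -4.44089210e-16
  1.31338276e+00 -1.06944530e+00] [-2.39781340e-01  3.86572721e-01  1.83847191e+00 -4.44089210e-16
  9.16548022e-01 -1.03978134e+00]
1.57 [-2.69445295e-01  1.41423918e-01  1.68678598e+00 -4.44089210e-16
  1.31338276e+00 -1.83944530e+00] [-2.39781340e-01  3.86572721e-01  1.83847191e+00 -4.44089210e-16
  9.16548022e-01 -1.80978134e+00]
```

```bash
python3 - <<'E'
from h import *
m.move_pose([526,-117,215],quat(-.21))
p=m.read_camera("wrist");cv2.imwrite("pics/w1.png",cv2.resize(p["color"][...,::-1],(800,600)))
np.savez("w1.npz",c=p["color"],K=p["K"],E=p["extrinsics"])
for l in ("knob_grip","tail_top","rod_end","centre_tip","oiler"):
    for r in m.silhouettes(p,l)[:2]:
        ys,xs=np.nonzero(r["mask"]);rect=cv2.minAreaRect(np.c_[xs,ys].astype(np.float32));print(l,round(r["score"],2),np.round(r["box"]).tolist(),xs.mean().round(1),ys.mean().round(1),len(xs),rect)
print(m.sense()['t'])
E
```

```text
knob_grip 0.63 [242.0, 172.0, 286.0, 193.0] 263.5 183.1 637 ((265.0482482910156, 181.51878356933594), (41.78487777709961, 21.021883010864258), 21.250505447387695)
tail_top 0.83 [246.0, 120.0, 357.0, 237.0] 306.7 180.2 5566 ((306.4537048339844, 189.36398315429688), (101.41932678222656, 114.5010757446289), 67.10945129394531)
tail_top 0.45 [242.0, 173.0, 283.0, 199.0] 263.2 183.2 674 ((264.396240234375, 181.6132049560547), (42.58176803588867, 21.840328216552734), 15.945395469665527)
rod_end 0.7 [343.0, 0.0, 361.0, 28.0] 350.5 12.9 349 ((350.5938415527344, 12.952220916748047), (12.969377517700195, 27.457691192626953), 6.709837436676025)
centre_tip 0.57 [243.0, 120.0, 357.0, 238.0] 306.7 180.1 5466 ((306.396240234375, 189.5206756591797), (100.4309310913086, 113.4413070678711), 67.42586517333984)
centre_tip 0.52 [242.0, 0.0, 378.0, 238.0] 319.0 108.9 19252 ((307.6728515625, 113.17473602294922), (111.66283416748047, 242.38165283203125), 7.431407928466797)
oiler 0.75 [190.0, 91.0, 226.0, 122.0] 205.5 105.7 933 ((206.0, 105.5), (31.0, 36.0), 90.0)
oiler 0.69 [344.0, 0.0, 361.0, 31.0] 350.5 12.5 344 ((350.4000244140625, 12.79999828338623), (13.147682189941406, 27.287641525268555), 7.125016689300537)
3.475
```

View pics/w1.png

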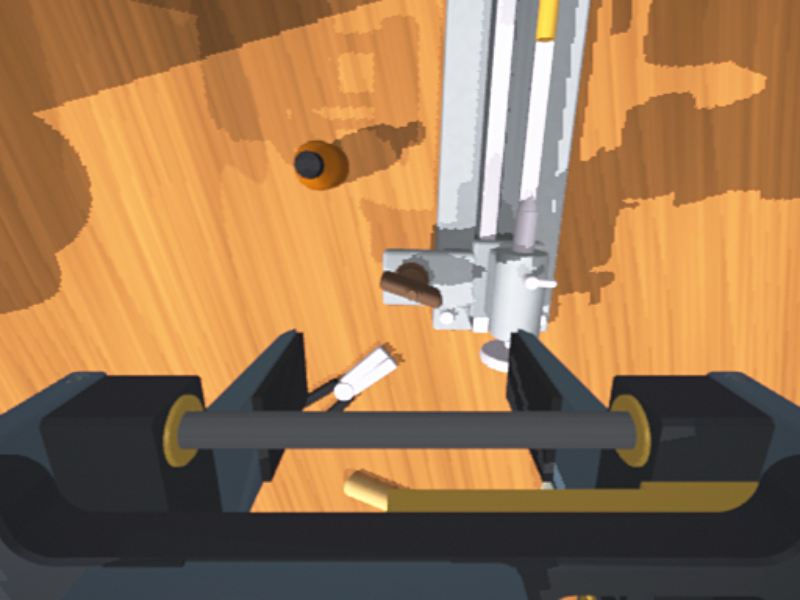

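```bash
python3 - <<'E'
from h import *
d=np.load("w1.npz");c=d["c"];cr=c[155:215,230:310]
cv2.imwrite("pics/c1.png",cv2.resize(cr[...,::-1],(800,600),interpolation=cv2.INTER_NEAREST))
cr=c[0:150,300:380]
cv2.imwrite("pics/c2.png",cv2.resize(cr[...,::-1],(320,600),interpolation=cv2.INTER_NEAREST))
E
```

```text
(no output)
```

View pics/c1.png

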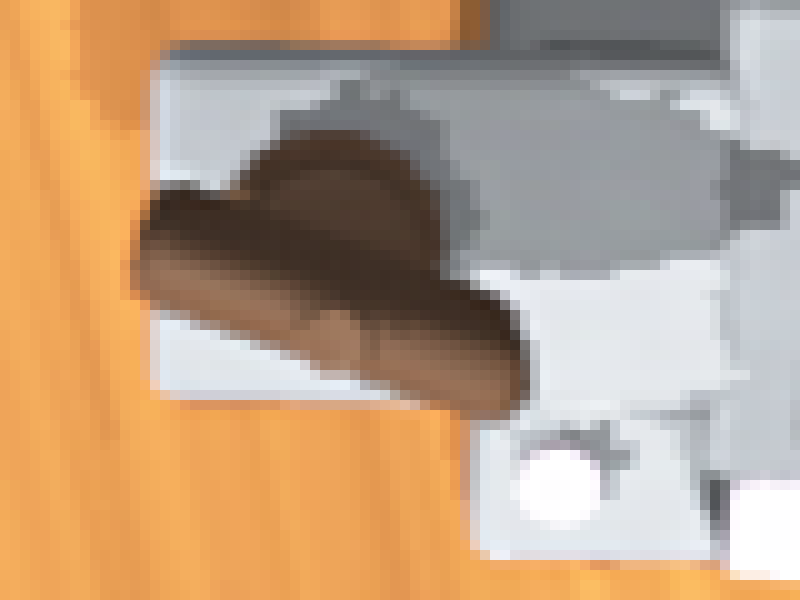

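View pics/c2.png

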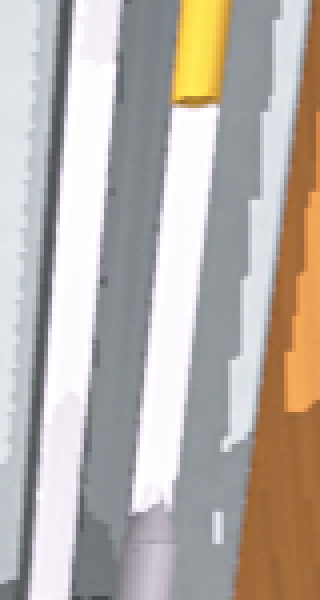

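```bash
python3 - <<'E'
from h import *
d=np.load("w1.npz");p=dict(K=d["K"],extrinsics=d["E"])
f=lambda u,v,z:at(p,230+u/10,155+v/10,z)
k=f(335,338,103);print("knob",k)
a,b=f(145,272,103),f(518,385,103);print("ends",a,b,np.linalg.norm(b-a),np.arctan2(*(b-a)[[1,0]]),(a+b)/2)
a,b=f(155,305,101),f(470,412,101);print("edge",np.arctan2(*(b-a)[[1,0]]))
a,b=f(160,385,60),f(400,398,60); print("lug edge dir",np.arctan2(*(b-a)[[1,0]]))
tip=at(p,300+155/4,488/4,96);rod=at(p,300+195/4,100/4,96)
print("tip",tip,"rod",rod,rod-tip,np.arctan2(*(rod-tip)[[1,0]]))
# bed edge left
E
```

```text
knob [ 529.4379511  -119.72680525  103.        ]
ends [ 510.36000485 -107.81683477  103.        ] [ 548.45516346 -129.44447877  103.        ] 43.80634765032894 -0.5163511282509158 [ 529.40758415 -118.63065677  103.        ]
edge -0.5520218384064144
lug edge dir -0.2677223007035029
tip [622.73738315 -65.9211445   96.        ] rod [643.39101367  22.30959384  96.        ] [20.65363052 88.23073834  0.        ] 1.3408501722872546
```

```bash
cat >> h.py <<'E'
def turn(q0,a,n=1):
    """rotate q6 so that knob angle is a (ccw +) relative to grasp joints q0"""
    s=m.sense();q=np.array(q0,float);c=q0[5]-s['q'][5]
    for t in np.linspace(c,a,n+1)[1:]:
        q[5]=q0[5]-t;m.goto_joints(q);s=m.sense()
        print("cmd %.3f act %.3f Mz %.2f F %s t %.2f gf %.0f op %.3f"%(t,q0[5]-s['q'][5],s['moment'][2],np.round(s['ft_force'],1),s['t'],s['grasp_force'],s['opening']))
E
python3 - <<'E'
from h import *
Q=quat(-2.10)
m.set_gripper(0.55,55)
m.move_pose([529.4,-119.2,150],Q);print(m.sense()['q'],m.sense()['t'])
print(m.move_l([529.4,-119.2,80],vel=100,f_stop=8))
s=m.sense();print(s['ee_pos'],s['ft_force'],s['t'])
m.set_gripper(0,55)
s=m.sense();print(s['q'],s['opening']*91,s['ft_force'],s['moment'],s['grasp_force'],s['t'])
q0=s['q'];np.save("q0.npy",q0)
turn(q0,-0.30,4)
E
```

```text
[-2.42680913e-01  3.18453062e-01  1.73694230e+00  1.16710069e-05
  1.08593733e+00  1.85687705e+00] 5.9
False
[ 529.90633515 -119.31802842   80.49714505] [-0.39518927 -0.09525426  0.56672046] 6.75
[-2.42126701e-01  3.90565365e-01  1.82811527e+00  1.25794466e-03
  9.22340990e-01  1.85722833e+00] 9.89208106276751 [1.64076017 3.92275363 0.32641828] [ 0.65593036 -0.18674557  0.09119516] 54.967376589775085 7.45
cmd -0.075 act -0.074 Mz -0.10 F [-0.4  1.   0.7] t 7.70 gf 55 op 0.105
cmd -0.150 act -0.148 Mz -0.11 F [-0.4  0.3  0.4] t 7.95 gf 55 op 0.108
cmd -0.225 act -0.222 Mz -0.09 F [ 0.6 -0.  -0.4] t 8.20 gf 55 op 0.105
cmd -0.300 act -0.294 Mz 1.62 F [-0.   1.3  1.2] t 8.45 gf 56 op 0.108
```

```bash
cat >> h.py <<'E'
def swing(q0,sign,start,lim):
    """turn to start, then on in 0.06 steps until a stop is felt or lim reached"""
    turn(q0,sign*start)
    a=start
    while abs(m.sense()['moment'][2])<1.2 and a<lim: a+=.06;turn(q0,sign*a)
    return abs(m.sense()['moment'][2])>1.2
E
python3 - <<'E'
from h import *
q0=np.load("q0.npy")
print(swing(q0,1,.27,.4))
print(swing(q0,-1,.33,.45))
print(swing(q0,1,.33,.5))
E
```

```text
cmd 0.270 act 0.266 Mz -1.52 F [0.2 1.  0.8] t 9.05 gf 55 op 0.113
True
cmd -0.330 act -0.328 Mz -0.04 F [-0.  -0.9  0.3] t 9.68 gf 55 op 0.105
cmd -0.390 act -0.387 Mz 0.53 F [-1.5  0.2 -0.3] t 9.93 gf 55 op 0.106
cmd -0.450 act -0.445 Mz 1.89 F [-1.7  0.5 -0.4] t 10.18 gf 57 op 0.119
True
cmd 0.330 act 0.328 Mz 0.16 F [-0.   1.1  0.7] t 10.94 gf 55 op 0.105
cmd 0.390 act 0.385 Mz -1.53 F [0.1 2.  0.6] t 11.19 gf 55 op 0.116
True
```

```bash
python3 - <<'E'
from h import *
q0=np.load("q0.npy")
print(swing(q0,-1,.42,.54))
print(swing(q0,1,.42,.66))
E
```

```text
cmd -0.420 act -0.419 Mz -0.01 F [-1.1  0.4  0.9] t 11.98 gf 55 op 0.106
cmd -0.480 act -0.478 Mz -0.03 F [-1.4 -0.7  0.6] t 12.23 gf 55 op 0.107
cmd -0.540 act -0.535 Mz 1.65 F [-2.4  0.3  1. ] t 12.48 gf 56 op 0.109
True
cmd 0.420 act 0.419 Mz 0.22 F [-1.2  3.1  0.9] t 13.40 gf 55 op 0.103
cmd 0.480 act 0.478 Mz 0.27 F [-0.1  2.9  1. ] t 13.65 gf 55 op 0.106
cmd 0.540 act 0.538 Mz 0.19 F [-1.3  5.   1.5] t 13.90 gf 55 op 0.106
cmd 0.600 act 0.598 Mz 0.17 F [0.6 5.3 1.9] t 14.15 gf 55 op 0.109
cmd 0.660 act 0.658 Mz 0.18 F [0.6 5.3 1.3] t 14.40 gf 55 op 0.106
False
```

```bash
python3 - <<'E'
from h import *
q0=np.load("q0.npy")
turn(q0,1.15)
s=m.sense();p=s['ee_pos'];np.save("p0.npy",p);u=np.array([np.cos(1.34),np.sin(1.34),0])
print(p)
print(m.move_l(p+u*72,vel=60,f_stop=15))
s=m.sense();print((s['ee_pos']-p)@u,s['ft_force'],s['moment'],s['t'])
c=m.read_camera("wrist");cv2.imwrite("pics/w2.png",cv2.resize(c["color"][...,::-1],(800,600)));np.savez("w2.npz",c=c["color"],K=c["K"],E=c["extrinsics"])
c=m.read_camera("scene");cr=c["color"][140:220,190:290];cv2.imwrite("pics/s2.png",cv2.resize(cr[...,::-1],(750,600)))
E
```

```text
cmd 1.150 act 1.148 Mz 0.22 F [-0.6  7.7  1.8] t 14.94 gf 55 op 0.106
[ 529.74194719 -117.87083124   80.16366459]
False
72.56366394490564 [1.01826749 1.9670113  0.18430382] [0.06839952 0.13127074 0.01771177] 16.3
```

View pics/w2.png

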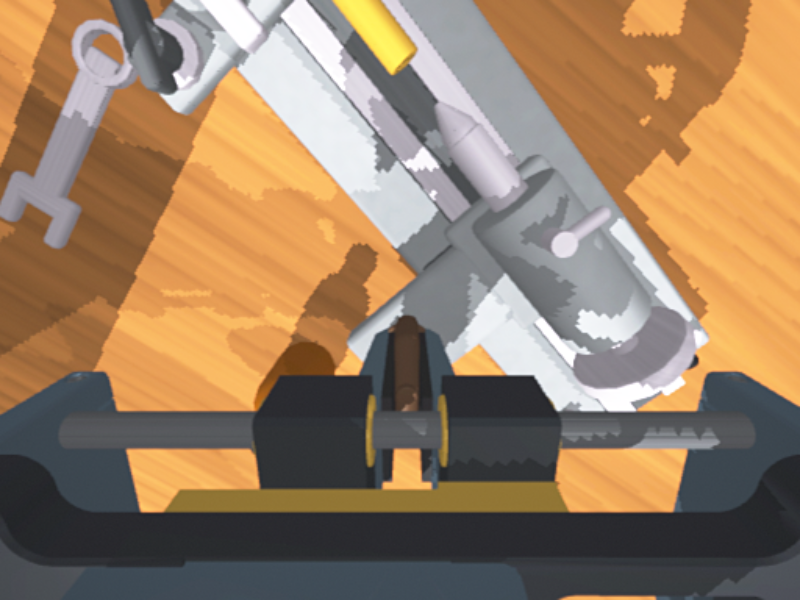

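```bash
python3 - <<'E'
from h import *
d=np.load("w2.npz");c=dict(K=d["K"],extrinsics=d["E"])
tip=at(c,440/1.5625,105/1.5625,96);rod=at(c,403/1.5625,63/1.5625,96);print(tip,rod,rod-tip,np.linalg.norm(rod-tip))
s=m.sense();p=s['ee_pos'];u=np.array([np.cos(1.34),np.sin(1.34),0]);g=np.linalg.norm(rod-tip)
print(m.move_l(p+u*(g+8),vel=18,f_stop=9))
s=m.sense();print((s['ee_pos']-p)@u,s['ee_pos'],s['ft_force'],s['moment'],s['t'])
c=m.read_camera("wrist");cv2.imwrite("pics/w3.png",cv2.resize(c["color"][0:120,180:340][...,::-1],(800,600)))
E
```

```text
[639.27614774   4.34617286  96.        ] [642.38273483  22.28711996  96.        ] [ 3.10658709 17.94094709  0.        ] 18.207923164668312
True
16.97648681606371 [550.59567343 -30.79458388  80.15452715] [ 0.06848875 -0.51766036  3.71594795] [-0.1293436   0.0407662  -0.02334086] 17.3833
```

View pics/w3.png

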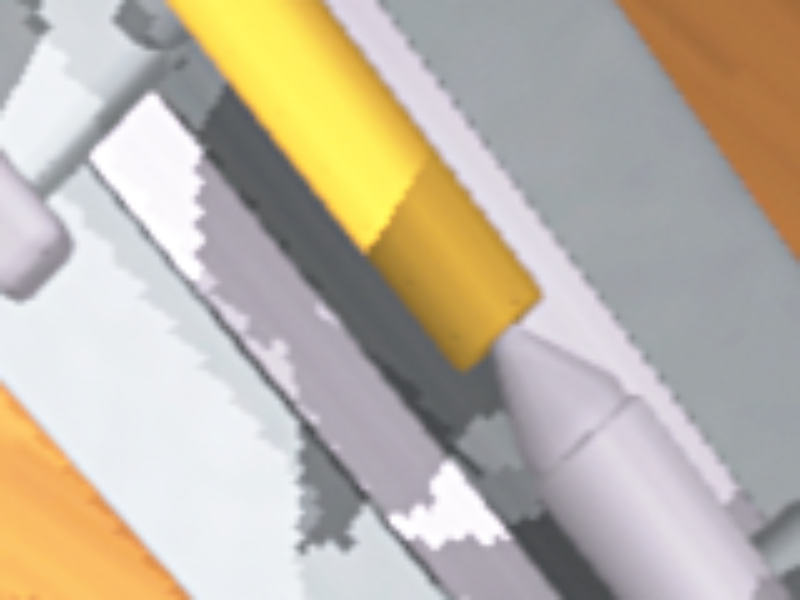

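```bash
python3 - <<'E'
from h import *
q=m.sense()['q'].copy();qr=q.copy();qr[5]=q[5]+1.15
turn(qr,0.5);turn(qr,0.1);turn(qr,-0.12)
s=m.sense();print(s['ee_pos'],s['t'])
c=m.read_camera("wrist");cv2.imwrite("pics/w4.png",cv2.resize(c["color"][...,::-1],(800,600)))
m.set_gripper(0.5)
s=m.sense();print(s['ee_pos'],s['ft_force'],s['t'])
E
```

```text
cmd 0.500 act 0.501 Mz -0.10 F [ 1.1 -4.2  2. ] t 18.10 gf 55 op 0.107
cmd 0.100 act 0.100 Mz -0.39 F [-0.  -6.4  0.7] t 18.57 gf 55 op 0.105
cmd -0.120 act -0.120 Mz -0.31 F [ 0.2 -6.8  1. ] t 18.89 gf 55 op 0.110
[550.4895902  -32.011643    80.04738403] 18.8917
[550.53896546 -30.76740987  80.11889408] [-0.24126281 -0.38414998  0.68254793] 19.65
```

View pics/w4.png

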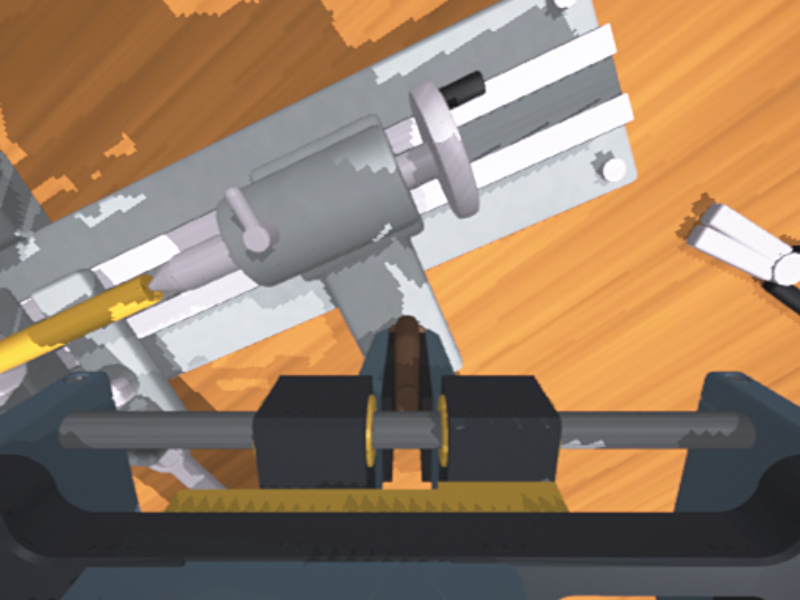

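```bash
python3 - <<'E'
from h import *
p=m.sense()['ee_pos']
m.move_l([p[0],p[1],200],vel=120)
c=m.read_camera("wrist");np.savez("w5.npz",c=c["color"],K=c["K"],E=c["extrinsics"])
u,v=proj(c,[643,21,96]);print(u,v)
u,v=int(u),int(v);cv2.imwrite("pics/w5.png",cv2.resize(c["color"][max(v-30,0):v+30,max(u-40,0):u+40][...,::-1],(800,600),interpolation=cv2.INTER_CUBIC));print(m.sense()['t'])
E
```

```text
165.81820620688546 150.93184535022132
20.85
```

View pics/w5.png

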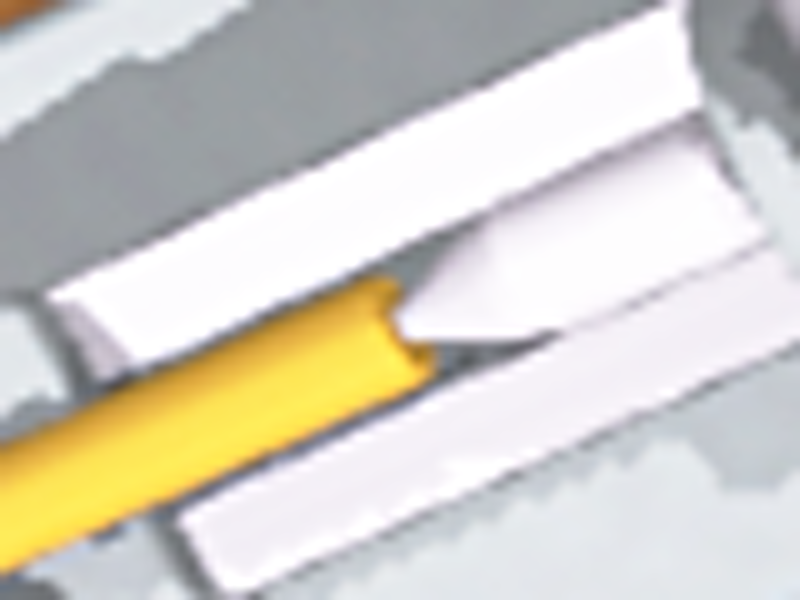

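```bash
python3 - <<'E'
from h import *
d=np.load("w5.npz");c=dict(K=d["K"],extrinsics=d["E"]);u=np.array([np.cos(1.34),np.sin(1.34),0])
f=lambda x,y,z=96:at(c,125+(x+.0)/10-.45,120+y/10-.45,z)
A,B,T=f(390,278),f(437,363),f(397,331)
print(A,B,np.linalg.norm(A-B),(A+B)/2,T,((A+B)/2-T)@u, (A-B)@u, c["extrinsics"][:3,3])
# model: rim circle projected, about rod end candidate e
for e in (-1,0,1,2,3):
    E0=(A+B)/2+u*e; n=np.array([u[1],-u[0],0])
    P=[E0+6*(np.cos(t)*n+np.sin(t)*np.array([0,0,1])) for t in np.radians([0,45,90,135,180,270])]
    print(e,[np.round((proj(c,x)-[124.55,119.55])*10).astype(int).tolist() for x in P], "c",np.round((proj(c,E0)-[124.55,119.55])*10))
E
```

```text
[647.13613849  20.32634472  96.        ] [637.69711075  22.50200542  96.        ] 9.686523844235957 [642.41662462  21.41417507  96.        ] [642.67267747  23.5282378   96.        ] -2.1165801929449315 0.04123203743017635 [616.59065919 -81.22297467 371.36357283]
-1 [[393, 264], [387, 285], [402, 326], [429, 361], [451, 369], [441, 308]] c [422. 317.]
0 [[385, 268], [379, 289], [394, 330], [420, 365], [442, 373], [433, 312]] c [414. 321.]
1 [[376, 272], [370, 293], [385, 334], [412, 369], [434, 377], [425, 316]] c [405. 325.]
2 [[368, 276], [362, 297], [377, 338], [403, 372], [426, 381], [416, 320]] c [397. 328.]
3 [[359, 279], [353, 301], [368, 341], [395, 376], [417, 385], [408, 324]] c [388. 332.]
```

```bash
python3 - <<'E'
from h import *
print(m.close_job(),m.sense()['t'])
E
```

```text
the job is handed in; nothing more can be done
the job is handed in; nothing more can be done
```

The job is handed in, but the call gave no verdict. By my force and camera readings, the knob broke free, the tailstock's centre touches the rod's end, the knob is screwed back slightly past where it started, and the arm is clear at about 21 s.

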